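Set, latch and load the gluing jig

TASK

Get the gluing jig ready: take the screwdriver off the board and lay it on the bench, push the aluminium fence round its pivot pin until it lies home against the stop pin, then turn the latch knob until it clicks over and traps the fence. After that lay every wooden blank that is there flat on the board in one row along the robot's side of the fence, each with a long side flush against it, and leave everything else alone.

Things in the scene. Friction and masses are not known exactly. Their poses are not given: they have to be found in the camera images.
- jig_board: plywood board 395 x 190 x 12 mm, fixed to the bench. Origin on the bench under the pivot pin's axis; z up; x = direction of the fence when home, from the pivot pin (robot's left) to the latch (right); y away from the robot. Covers x -50 to 345, y -130 to 60 mm; top z = 12 mm. A low spring strut (12 mm high) stands at x 328, y 13
- pivot_pin (a point): foot of the pivot pin on the board's top, at the board's (0, 0, 12) mm: fixed steel pin of diameter 12 mm, 30 mm high. The fence's open notch sits round it
- stop_pin (a point): foot of the stop pin on the board's top, at the board's (235, 22.5, 12) mm: fixed steel pin of diameter 12 mm, 24 mm high; the fence's far edge comes to rest on it
- fence: loose aluminium bar 303 x 32 x 14 mm, 0.34 kg, on the board. Origin: centre of the open U notch (15 mm wide) round the pivot pin, underside; x to the free end (bar -18 to 285 mm), y across. Slides with under 3 N friction. Starts swung 0.58 to 0.70 rad clockwise (to the robot); home = the board's heading within 0.02 rad, +y edge on the stop pin. The -y edge faces the robot
- fence_end (a point): centre of the top of the fence's free end, at the fence's (285, 0, 14) mm
- latch (a joint): turn latch, axis at the board's (315, -27.5) mm. 0 = open, arm clear of the fence's sweep; grows clockwise from above, 0 to 1.2 rad (end stops). Detent: resists with about 0.16 N m until 0.6 rad, then clicks by itself to 1.2 and stays; short of 0.6 it springs back. At 1.2 the arm (53 mm long, 18 wide, 2 to 14 mm above the board) lies 2.5 mm from the fence's -y edge, x 262 mm to the end
- latch_grip (a point): middle of the latch knob's grip, on its axis, 31 mm above the board's top. The grip is a black upright bar 44 mm long, 12 mm thick, 18 to 44 mm above the board's top, on a round hub of 40 mm diameter; this point's x axis runs along the bar to the arm's tip and turns with the knob
- latch_tip (a point): end of the latch's arm, 8 mm above the board's top
- screwdriver: small screwdriver, yellow handle, 44 x 152 x 25 mm, lying on the board in the fence's sweep at the start. Origin near the tool's middle, on the underside; its long axis points 1.79 rad counter-clockwise of its x axis, towards the butt; the handle is 25 mm thick, 90 mm long, its middle at (-4, 31, 12) mm; the blade's tip at (18, -72) mm
- blank_0: hardwood blank 1 of up to 4 (3 or 4 are present, all alike): loose square bar 54 x 32 x 32 mm, 45 g, origin at its centre, x along its length; starts lying on the bench left or right of the board. Four fit in the row, between the pivot pin's end of the fence and the latch's arm
- blank_1: hardwood blank 2 of up to 4 (3 or 4 are present, all alike): loose square bar 54 x 32 x 32 mm, 45 g, origin at its centre, x along its length; starts lying on the bench left or right of the board. Four fit in the row, between the pivot pin's end of the fence and the latch's arm
- blank_2: hardwood blank 3 of up to 4 (3 or 4 are present, all alike): loose square bar 54 x 32 x 32 mm, 45 g, origin at its centre, x along its length; starts lying on the bench left or right of the board. Four fit in the row, between the pivot pin's end of the fence and the latch's arm
- blank_3: hardwood blank 4 of up to 4 (3 or 4 are present, all alike): loose square bar 54 x 32 x 32 mm, 45 g, origin at its centre, x along its length; starts lying on the bench left or right of the board. Four fit in the row, between the pivot pin's end of the fence and the latch's arm
- jar_blue: bystander: plastic jar with a blue lid, 68 x 69 x 96 mm, origin at the centre of its underside; it stays where it stands
- glue_bottle: bystander: white glue bottle with a red nozzle, 39 x 39 x 110 mm, origin at the centre of its underside; it stays where it stands
- tape_roll: bystander: brown tape roll, 84 mm wide, 24 mm high, origin at the centre of its underside; it stays where it stands
Not all that is in view belongs to the job. Leave any orange look-alike of the jar_blue alone.

How it is judged:
By the outcome, as a careful person would: the job done as asked, in the order asked, and still so for the second after the job is handed in, with the robot touching nothing.
Of blank_0, blank_1, blank_2, blank_3 only 3 to 4 are there at a start; the rules pass over those that are not, and their reading is None.
At some moment in a run one of blank_0, blank_1, blank_2, blank_3 may be knocked a few centimetres aside while the robot is not near it.
Once in a run the grip may slacken for a moment while it holds something.
It also fails if it takes over 210 s, if anything falls off the work surface, if the arm or the gripper's body presses on something with over 40 N, if the wrist force passes 120 N, or if a joint passes its speed limit or range.

ROBOT

A 6-joint arm with a two-finger parallel gripper is mounted at the origin on a cart in front of the work surface, level with it; the furniture and walls round the work are solid. World frame = base frame: x ahead of the robot, y to its left, z up, the work surface at z = 0. Lengths are in mm, angles in degrees, forces in N, time in s.
With the tool pointing down it reaches from about 300 to 850 mm from the base axis. Payload 4.2 kg.
Tool frame: the origin (TCP) lies midway between the tips of the shut fingers; the grasp point (between the pads) lies 19 mm behind it (env.grasp_offset is the distance from the TCP to the grasp point, in mm); z points along the fingers, y is the line along which they close (so a half turn about z gives the same grasp; the last joint's range is limited). The gripper opens to 91 mm and grips with 3 to 60 N. Pads are 32 mm wide; open, the fingers measure 118 mm over their backs; the gripper's body (76 mm by 178 mm) begins 60 mm behind the grasp point.
Start: joints at [75.287, 18.312, 89.639, -0, 72.044, -1.146], TCP at [134.892, 558.97, 213.976] pointing down, gripper open.
Joint ranges: [-177.97, 177.97], [-48.28, 115.42], [12.27, 149.76], [-77.06, 257.06], [2.81, 150.46], [-146.56, 146.56]. Speed limits (degrees/s): [147.25, 147.25, 180, 180, 180, 180].

INTERFACE

Orientations are given as [roll, pitch, yaw] about the fixed x, y, z axes, in that order (R = Rz(yaw) Ry(pitch) Rx(roll)).
In Python, from workcell import env, optics gives the robot as it stands. The module is installed in compiled form; this text tells all that it offers.
- The arm moves only by the tool send_rows, never from a script. Its argument "targets" is a list that holds one entry, the list of rows, each a list of 7 numbers: the turn, a rotation vector about the world's x, y, z scaled (see below), then the shift along the world's x, y, z scaled (see below), then the closure, from -1 (fully open) to 1 (shut). In form: [[[rx, ry, rz, x, y, z, gripper], ...]]. A call has 1 to 12 rows; each row shifts and turns the commanded pose from where the row before left it; what a row does not reach is not made up. The controller multiplies each number of a shift by 0.2 m and each number of a turn by pi/2 rad. A row lasts 1/10 s, in which the tool goes at most 50 mm and 8.59 degrees, less where a joint would pass 70% of its speed; a pose out of reach is approached as far as the arm can. A call with a number of a shift or a turn outside -1 to 1 is refused whole. A call with a gripper value outside its range is refused whole. The fingers move at their own pace and stop on an object; "grip_force" is the grip in N (left out, the last holds). Time passes only in rows, so rows that do not move let the fingers close. It gives the time, the measured TCP pose, the force, the opening and the grip force at its end, in the units of the state.
- env.state(): the state, without advancing time (a new reading comes with each control period).
- optics.grab_frame(name): name is "scene" or "top" or "wrist"; returns (picture, depth): 400x640x3 uint8, red, green, blue; 400x640 float32, mm along the optical axis (not along the pixel's ray), 0 where there is no reading.
- optics.camera_info(name): a dict with "camera_matrix" (3x3 intrinsics, pixels), "k1" (the pictures are not rectified: a ray, as slopes to the right and down, at radius r is drawn at 1 + k1 r^2 times it, then the intrinsics apply), "R" (3x3) and "t" (3): a world point X has camera coordinates R X + t; the wrist camera has in their place "mount" (4x4, takes a point from camera to tool coordinates, whose origin is the TCP and whose axes are the flange's). Camera axes: x right, y down, z forward; pixel columns grow to the right and rows downward; lengths in mm; the calibration is good to about 2 mm. A picture is of the moment at which its call begins: read the wrist's pose just before it. camera_info takes no time and is no camera call.
- env.job_done(): hands the job in; it is judged then, once.
Trained networks look in the newest picture that a camera, given by its name, has taken for a name from the list of things; names that differ only in an ending like _2 or _b are one class to them, and where a whole thing is asked for, a point or a joint stands for the part that bears it (a point fixed in the world has none). Each returns a list of dicts, best first, with "conf" (0 to 1); they miss things now and then, are a little off and sometimes report something else, mostly with a low value. They report only what shows in the picture. A call takes as long as a camera call. They do not tell look-alikes from the thing itself.
- optics.silhouettes(camera, name): "mask" (400x640 bool, what is visible of it) and "at" ([column, row] in pixels, amid what is visible of it).
- optics.place_of(camera, name): "at" ([column, row] in pixels: a listed point, or the origin of a listed thing).
The state is a dict: "time_s": time; "qpos": joint angles; "qvel": joint speeds; "effort": joint torques, N m; "ee_pos": TCP position; "ee_rot": TCP orientation; "force": force on the tool from outside, world axes, zero at the start; "torque": the same for the moment, N m; "gripper_width": finger opening in mm; "gripper_force": force on a finger pad.
Only numpy, scipy, OpenCV 4.12 (cv2) and the standard library are available. Lean on these libraries where they do the work, as an engineer would, in place of code of your own. Each camera call takes 0.05 s, during which the arm holds its last target. There are 200 camera calls.

## Working session

There is one attempt and no reset: what is moved stays moved. The work goes in short steps, Python scripts to look and compute and a tool call to move; the robot and the scene stay as the last step left them, time stands still between calls to the robot, and variables do not carry over. Pictures are saved under pics/ and viewed, at most 14 in all, crops included, and the job is handed in when it is done.

Besides the shell and the picture viewer there is one more tool, called as name(argument=value, ...) on one line, values as JSON. send_rows: Moves the arm, as the interface text tells. Its arguments: {"type":"object","properties":{"targets":{"type":"array"},"grip_force":{"type":"number"}},"required":["targets"]}

```bash
mkdir -p pics; cat > h.py <<'E'
import numpy as np, cv2
from workcell import env, optics
from scipy.spatial.transform import Rotation as Ro
def save(n,fn,crop=None,s=1):
    p,d=optics.grab_frame(n); im=p[:,:,::-1]
    if crop: a,b,c,e=crop; im=im[b:e,a:c]
    cv2.imwrite('pics/'+fn,cv2.resize(im,None,fx=s,fy=s) if s!=1 else im); return p,d
def pose(n):
    ci=optics.camera_info(n)
    if 'R' in ci: return ci,np.array(ci['R']),np.array(ci['t']).ravel()
    st=env.state(); T=np.eye(4); T[:3,:3]=Ro.from_euler('xyz',st['ee_rot'],degrees=True).as_matrix(); T[:3,3]=st['ee_pos']
    W=np.linalg.inv(T@np.array(ci['mount'])); return ci,W[:3,:3],W[:3,3]
def rays(ci,uv):
    K=np.array(ci['camera_matrix']); uv=np.atleast_2d(np.float64(uv))
    return cv2.undistortPoints(uv[:,None],K,np.array([ci['k1'],0,0,0.]))[:,0]
def to_plane(n,uv,z,P=None):
    ci,R,t=P or pose(n); r=rays(ci,uv); d=np.c_[r,np.ones(len(r))]@R; c=-R.T@t
    return c+d*((z-c[2])/d[:,2])[:,None]
def to_pts(n,uv,depth,P=None):
    ci,R,t=P or pose(n); uv=np.atleast_2d(uv); r=rays(ci,uv); z=depth[uv[:,1].astype(int),uv[:,0].astype(int)]
    ok=z>0; X=np.c_[r,np.ones(len(r))]*z[:,None]; return ((X-t)@R)[ok]
def project(n,X,P=None):
    ci,R,t=P or pose(n); return cv2.projectPoints(np.float64(X).reshape(-1,1,3),cv2.Rodrigues(R)[0],t,np.array(ci['camera_matrix']),np.array([ci['k1'],0,0,0.]))[0][:,0]
E
python3 - <<'E'
from h import *
print(env.state()); 
for n in('scene','top'):
    save(n,n+'0.png')
    ci,R,t=pose(n); print(n,(-R.T@t).round(),R[2].round(2))
    for o in ['pivot_pin','stop_pin','fence','fence_end','latch_grip','latch_tip','screwdriver','blank_0','jar_blue','glue_bottle','tape_roll','jig_board']:
        print(o,[(round(q['conf'],2),np.round(q['at']).tolist(),to_plane(n,q['at'],{'pivot_pin':12,'stop_pin':12,'fence':12,'fence_end':26,'latch_grip':43,'latch_tip':20,'screwdriver':12,'blank_0':16}.get(o,0))[0].round(1).tolist()) for q in optics.place_of(n,o)])
E
```

```text
{'time_s': 0.0, 'qpos': array([ 7.52844467e+01,  1.83502944e+01,  8.97062352e+01,  5.65929175e-05,
        7.20433740e+01, -1.14779430e+00]), 'qvel': array([ 0.04933745, -0.01742403, -0.00529845, -0.00508267,  0.05745473,
        0.00544027]), 'effort': array([ 1.98223388e-03, -4.12473428e+01, -2.31979609e+01,  7.28976564e-02,
        4.55199892e-02, -1.21119401e-04]), 'ee_pos': array([134.78145164, 558.46191586, 213.13493684]), 'ee_rot': array([-1.79900118e+02, -2.05500824e-03,  1.66432222e+02]), 'force': array([-0.25326568,  0.72934936,  1.06193501]), 'torque': array([-0.01082877, -0.00503254,  0.02840475]), 'gripper_force': 0.0, 'gripper_width': 91.36384989222023}
scene [-304. -949.  749.] [ 0.61  0.65 -0.46]
pivot_pin [(0.57, [300.0, 204.0], [597.9, 116.8, 12.0])]
stop_pin [(0.59, [357.0, 223.0], [645.9, -124.6, 12.0]), (0.37, [396.0, 261.0], [561.9, -353.6, 12.0])]
fence [(0.65, [296.0, 204.0], [589.9, 128.0, 12.0]), (0.58, [322.0, 243.0], [472.1, -130.1, 12.0])]
fence_end [(0.94, [321.0, 244.0], [452.3, -150.1, 26.0])]
latch_grip [(0.68, [359.0, 200.0], [733.5, -55.1, 43.0]), (
[... 1065 characters left out ...]
.0], [617.0, -198.6, 43.0])]
latch_tip [(0.66, [361.0, 202.0], [637.0, -119.3, 20.0]), (0.44, [374.0, 229.0], [560.7, -185.8, 20.0])]
screwdriver [(0.78, [339.0, 222.0], [554.6, -66.1, 12.0])]
blank_0 [(0.59, [232.0, 181.0], [592.6, 324.9, 16.0]), (0.58, [419.0, 237.0], [573.3, -338.3, 16.0]), (0.53, [227.0, 211.0], [489.0, 309.1, 16.0])]
jar_blue [(0.74, [166.0, 198.0], [477.6, 533.7, 0.0]), (0.58, [211.0, 160.0], [649.4, 423.0, 0.0]), (0.35, [227.0, 212.0], [488.9, 313.6, 0.0])]
glue_bottle [(0.69, [339.0, 153.0], [792.2, -1.5, 0.0])]
tape_roll [(0.71, [460.0, 259.0], [541.4, -491.2, 0.0])]
jig_board [(0.67, [295.0, 201.0], [587.6, 97.2, 0.0]), (0.29, [411.0, 273.0], [451.1, -341.3, 0.0])]
```

```bash
python3 - <<'E'
from h import *
im=cv2.imread('pics/top0.png')[130:310,140:500]; cv2.imwrite('pics/top0c.png',cv2.resize(im,None,fx=2.2,fy=2.2,interpolation=cv2.INTER_CUBIC))
E
```

```text
(no output)
```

View pics/top0c.png

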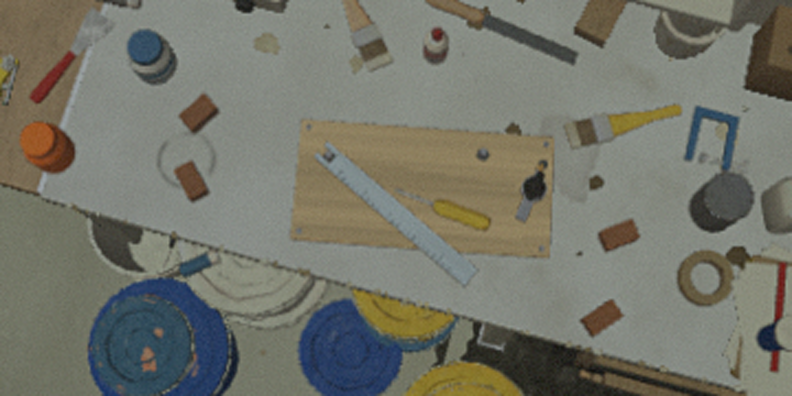

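View pics/scene0.png

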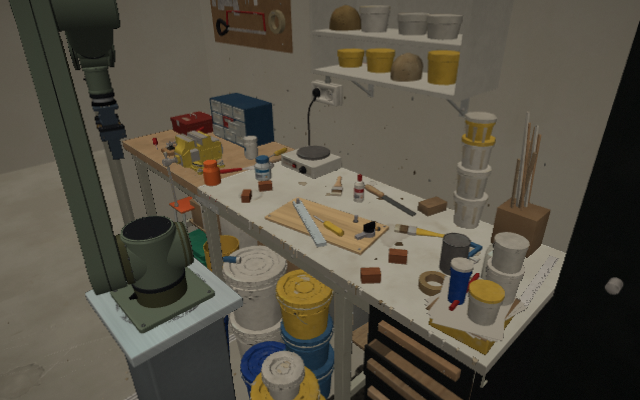

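```bash
cat >> h.py <<'E'
def fit2d(loc,w):
    a=np.float64(loc);b=np.float64(w);ca=a.mean(0);cb=b.mean(0);a=a-ca;b=b-cb
    th=np.arctan2((a[:,0]*b[:,1]-a[:,1]*b[:,0]).sum(),(a*b).sum()); c,s=np.cos(th),np.sin(th);R=np.array([[c,-s],[s,c]])
    return th,R,cb-R@ca,np.linalg.norm(a@R.T-b,axis=1)
E
python3 - <<'E'
from h import *
uv=lambda l:np.array(l)/2.2+[140,130]
C=to_plane('top',uv([(302,121),(553,136),(549,257),(292,240)]),12)[:,:2]
th,R,t,e=fit2d([(-50,60),(345,60),(345,-130),(-50,-130)],C)
print('board',np.degrees(th),t,e)
for n,p in dict(stop=(235,22.5),latch=(315,-27.5)).items(): print(n,R@p+t)
print('fenceend',to_plane('top',uv([(465,275)]),26), 'sd handle',to_plane('top',uv([(437,205),(488,222),(400,190)]),[24,24,18][0]))
p,d=optics.grab_frame('top')
h=cv2.cvtColor(p,cv2.COLOR_RGB2HSV); m=((h[...,0]>5)&(h[...,0]<14)|(h[...,0]<5))&(h[...,1]>90)
m=m.astype(np.uint8); m[:130]=0;m[310:]=0
n,l,s,c=cv2.connectedComponentsWithStats(m)
for i in range(1,n):
    if 25<s[i,4]<400:
        q=np.c_[np.nonzero(l==i)][:,::-1]; X=to_plane('top',q,24)[:,:2]; r=cv2.minAreaRect(X.astype(np.float32)); print(s[i,4],c[i].round(),np.round(r[0]),np.round(r[1]),round(r[2]))
print(optics.camera_info('wrist'))
E
```

```text
board -78.28367369181186 [574.45731511 111.84548654] [2.24017797 2.32602211 2.18864421 2.89730337]
stop [ 644.20911123 -113.68929335]
latch [ 611.49616704 -202.17580804]
fenceend [[ 454.98530681 -133.97047531   26.        ]] sd handle [[ 547.19416768  -66.07561411   24.        ]
 [ 542.29711889 -147.16106387   24.        ]
 [ 554.71834616   -5.88407207   24.        ]]
107 [ 15. 144.] [ 511. 1172.] [93. 24.] 71
216 [592. 179.] [ 971. -910.] [102. 306.] 63
157 [163. 165.] [584. 575.] [25. 97.] 67
48 [637. 184.] [  972. -1089.] [ 10. 111.] 90
104 [230. 181.] [591. 330.] [33. 49.] 61
35 [610. 177.] [ 967. -975.] [14. 46.] 87
189 [611. 212.] [  839. -1020.] [129. 166.] 82
109 [226. 212.] [484. 308.] [55. 28.] 47
56 [618. 211.] [  853. -1025.] [19. 70.] 34
28 [581. 218.] [ 784. -883.] [12. 42.] 90
81 [591. 220.] [ 792. -924.] [33. 70.] 38
88 [564. 235.] [ 706. -829.] [33. 70.] 66
32 [578. 232.] [ 733. -882.] [23. 52.] 70
110 [421. 237.] [ 576. -342.] [30. 56.] 37
80 [494. 262.] [ 556. -604.] [89. 12.] 6
102 [413. 274.] [ 447. -346.] [28. 54.] 48
28 [492. 294.] [ 449. -615.] [27. 10.] 12
{'camera_matrix': array([[309.73354901,   0.        , 319.7326612 ],
       [  0.        , 309.73354901, 200.19054852],
       [  0.        ,   0.        ,   1.        ]]), 'k1': -0.06221176156251311, 'mount': array([[ 7.48525837e-04, -9.70377015e-01, -2.41594470e-01,
         6.73925302e+01],
       [ 9.99998289e-01,  3.17632033e-04,  1.82248266e-03,
         8.50748807e-01],
       [-1.69175714e-03, -2.41595421e-01,  9.70375593e-01,
        -1.70529810e+02],
       [ 0.00000000e+00,  0.00000000e+00,  0.00000000e+00,
         1.00000000e+00]])}
```

send_rows(targets=[[[0,0,-0.0567,0.135,-0.206,0.029,-1],[0,0,-0.0567,0.135,-0.206,0.029,-1],[0,0,-0.0567,0.135,-0.206,0.029,-1],[0,0,-0.0567,0.135,-0.206,0.029,-1],[0,0,-0.0567,0.135,-0.206,0.029,-1],[0,0,-0.0567,0.135,-0.206,0.029,-1],[0,0,-0.0567,0.135,-0.206,0.029,-1],[0,0,-0.0567,0.135,-0.206,0.029,-1],[0,0,-0.0567,0.135,-0.206,0.029,-1],[0,0,-0.0567,0.135,-0.206,0.029,-1],[0,0,-0.0567,0.135,-0.206,0.029,-1],[0,0,-0.0567,0.135,-0.206,0.029,-1]]])

```text
time_s: 2.55
ee_pos: [459.6, 62.6, 284.1]
ee_rot: [179.9, -0.0, 105.0]
force: [1.1, 1.3, 1.4]
gripper_width: 91.3
gripper_force: 0.0
```

send_rows(targets=[[[0,0,-0.0567,0.135,-0.206,0.029,-1],[0,0,-0.0567,0.135,-0.206,0.029,-1],[0,0,-0.0567,0.135,-0.206,0.029,-1],[0,0,0,0,0,0,-1],[0,0,0,0,0,0,-1]]])

```text
time_s: 3.05
ee_pos: [539.9, -59.7, 300.5]
ee_rot: [-179.9, -0.0, 89.8]
force: [0.6, 0.4, -0.0]
gripper_width: 91.1
gripper_force: 0.0
```

```bash
python3 - <<'E'
from h import *
s=env.state(); print(s['ee_pos'].round(1),s['ee_rot'].round(1),s['qpos'].round(1))
save('wrist','w1.png')
E
```

```text
[539.9 -59.7 300.5] [-179.9   -0.    89.8] [-7.5 13.  84.6  0.  82.4 -7.3]
```

View pics/w1.png

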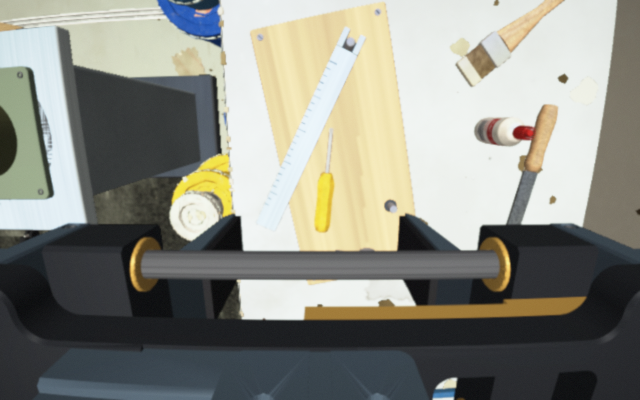

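```bash
python3 - <<'E'
from h import *
P=pose('wrist'); p,d=optics.grab_frame('wrist')
h=cv2.cvtColor(p,cv2.COLOR_RGB2HSV)
m=((h[...,0]>20)&(h[...,0]<32)&(h[...,1]>170)).astype(np.uint8); m[:,:300]=0;m[:,350:]=0;m[:160]=0;m[235:]=0
q=np.c_[np.nonzero(m)][:,::-1]; X=to_pts('wrist',q,d,P); print(len(q),X[:,2].min(),X[:,2].max(),np.median(X[:,2]))
Y=to_plane('wrist',q,24,P)[:,:2]; print(cv2.minAreaRect(Y.astype(np.float32)),'by depth',cv2.minAreaRect(X[:,:2].astype(np.float32)))
print('tip',to_plane('wrist',[(330,131)],24,P))
for o,z in [('pivot_pin',12),('stop_pin',12),('fence_end',26),('screwdriver',12),('latch_grip',43)]:
    print(o,[(round(a['conf'],2),np.round(a['at']).tolist(),to_plane('wrist',a['at'],z,P)[0].round(1).tolist()) for a in optics.place_of('wrist',o)])
C=to_plane('wrist',[(384,4),(250,30)],12,P)[:,:2]; print('corners',C)
S=to_plane('wrist',[(391,206)],36,P)[:,:2]; Pv=to_plane('wrist',[(349,43)],42,P)[:,:2]; print('stop',S,'piv',Pv)
th,R,t,e=fit2d([(-50,60),(-50,-130),(235,22.5),(0,0)],np.r_[C,S,Pv]); print(np.degrees(th),t,e,'latch',R@[315,-27.5]+t)
E
```

```text
696 27.65991637562908 37.90322374788085 34.22560156234764
((546.7383422851562, -105.31170654296875), (87.70238494873047, 21.040470123291016), 84.93601989746094) by depth ((546.6962890625, -103.39274597167969), (85.22693634033203, 20.788776397705078), 84.94161987304688)
tip [[5.54589917e+02 2.90968319e-01 2.40000000e+01]]
pivot_pin [(0.86, [349.0, 48.0], [580.8, 113.1, 12.0])]
stop_pin [(0.86, [391.0, 208.0], [650.2, -115.4, 12.0]), (0.37, [348.0, 47.0], [578.7, 114.9, 12.0])]
fence_end [(0.8, [266.0, 227.0], [458.3, -142.3, 26.0]), (0.6, [331.0, 183.0], [555.9, -74.2, 26.0])]
screwdriver [(0.56, [329.0, 182.0], [553.6, -75.2, 12.0])]
latch_grip []
corners [[627.41023662 170.40469711]
 [444.51759009 137.34172075]]
stop [[ 643.8799956  -106.31404447]] piv [[577.90857916 112.50754488]]
-79.07140604158107 [578.69022822 113.87422453] [4.00181877 3.1074315  6.45033921 1.57441688] latch [ 611.40838661 -200.62660554]
```

send_rows(targets=[[[0,0,-0.0133,0.009,-0.0565,-0.1875,-0.1],[0,0,-0.0133,0.009,-0.0565,-0.1875,-0.1],[0,0,-0.0133,0.009,-0.0565,-0.1875,-0.1],[0,0,-0.0133,0.009,-0.0565,-0.1875,-0.1],[0,0,0,0,0,-0.2,-0.1],[0,0,0,0,0,-0.2,-0.1],[0,0,0,0,0,-0.17,-0.1],[0,0,0,0,0,-0.1,-0.1],[0,0,0,0,0,0,-0.1],[0,0,0,0,0,0,-0.1]]])

```text
time_s: 4.4
ee_pos: [547.4, -103.9, 17.5]
ee_rot: [180.0, 0.0, 85.1]
force: [0.5, -0.1, 0.6]
gripper_width: 50.1
gripper_force: 0.0
```

send_rows(targets=[[[0,0,0,0,0,0,1],[0,0,0,0,0,0,1],[0,0,0,0,0,0,1],[0,0,0,0,0,0,1],[0,0,0,0,0,0.1,1],[0,0,0,0,0,0.2,1],[0,0,0,0,0,0.2,1],[0,0,0,0,0,0,1]]], grip_force=30)

```text
time_s: 5.2
ee_pos: [550.8, -105.0, 122.6]
ee_rot: [179.3, 0.1, 85.1]
force: [1.0, -0.4, -1.0]
gripper_width: 23.9
gripper_force: 30.0
```

send_rows(targets=[[[0,0,0.0909,0.022,0.149,0,1],[0,0,0.0909,0.022,0.149,0,1],[0,0,0.0909,0.022,0.149,0,1],[0,0,0.0909,0.022,0.149,0,1],[0,0,0.0909,0.022,0.149,0,1],[0,0,0.0909,0.022,0.149,0,1],[0,0,0.0909,0.022,0.149,0,1],[0,0,0.0909,0.022,0.149,0,1],[0,0,0.0909,0.022,0.149,0,1],[0,0,0.0909,0.022,0.149,0,1],[0,0,0.0909,0.022,0.149,0,1],[0,0,0,0,0,0,1]]])

```text
time_s: 6.4
ee_pos: [595.5, 226.9, 115.9]
ee_rot: [179.9, -0.0, 175.4]
force: [0.2, 0.2, -1.1]
gripper_width: 24.0
gripper_force: 30.0
```

```bash
python3 - <<'E'
from h import *
s=env.state(); print(s['ee_pos'].round(1),s['ee_rot'].round(1),s['qpos'].round(1),s['gripper_width'],s['gripper_force'])
save('wrist','w2.png')
E
```

```text
[595.5 226.9 115.9] [179.9  -0.  175.4] [ 19.8  27.9  89.1   0.1  63.  -65.6] 23.97377756112013 29.997325118165463
```

View pics/w2.png

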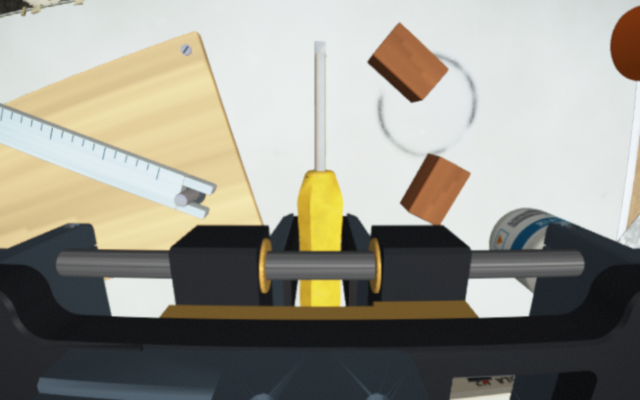

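send_rows(targets=[[[0,0,0,0,-0.025,-0.2,1],[0,0,0,0,0,-0.2,1],[0,0,0,0,0,-0.1,1],[0,0,0,0,0,-0.05,1],[0,0,0,0,0,0,1],[0,0,0,0,0,0,1],[0,0,0,0,0,0,-0.1],[0,0,0,0,0,0,-0.1],[0,0,0,0,0,0,-0.1],[0,0,0,0,0,0.15,-0.1],[0,0,0,0,0,0.25,-0.1],[0,0,0,0,0,0.25,-0.1]]])

```text
time_s: 7.65
ee_pos: [594.9, 218.4, 138.0]
ee_rot: [-180.0, -0.1, 175.1]
force: [1.0, 0.1, -0.4]
gripper_width: 50.2
gripper_force: 0.0
```

send_rows(targets=[[[0,0,-0.0944,-0.0175,-0.2035,0.06,1],[0,0,-0.0944,-0.0175,-0.2035,0.06,1],[0,0,-0.0944,-0.0175,-0.2035,0.06,1],[0,0,-0.0944,-0.0175,-0.2035,0.06,1],[0,0,-0.0944,-0.0175,-0.2035,0.06,1],[0,0,-0.0944,-0.0175,-0.2035,0.06,1],[0,0,-0.0944,-0.0175,-0.2035,0.06,1],[0,0,-0.0944,-0.0175,-0.2035,0.06,1],[0,0,-0.0944,-0.0175,-0.2035,0.06,1],[0,0,-0.0944,-0.0175,-0.2035,0.06,1],[0,0,0,0,0,0,1],[0,0,0,0,0,0,1]]])

```text
time_s: 8.85
ee_pos: [560.3, -188.9, 257.2]
ee_rot: [180.0, -0.0, 90.1]
force: [-0.0, 0.2, -0.2]
gripper_width: 0.5
gripper_force: 0.0
```

```bash
python3 - <<'E'
from h import *
s=env.state(); print(s['ee_pos'].round(1),s['ee_rot'].round(1),s['qpos'].round(1),s['gripper_width'])
P=pose('wrist'); p,d=save('wrist','w3.png'); np.save('w3d.npy',d)
for o,z in [('pivot_pin',12),('stop_pin',12),('fence_end',26),('latch_grip',43),('latch_tip',20)]:
    print(o,[(round(a['conf'],2),np.round(a['at']).tolist(),to_plane('wrist',a['at'],z,P)[0].round(1).tolist()) for a in optics.place_of('wrist',o)])
E
```

```text
[ 560.3 -188.9  257.2] [180.   -0.   90.1] [-19.8  18.5  83.1   0.   78.3 -19.9] 0.46635563692478016
pivot_pin []
stop_pin [(0.72, [388.0, 118.0], [649.9, -111.6, 12.0])]
fence_end [(0.74, [238.0, 138.0], [457.1, -138.3, 26.0])]
latch_grip [(0.7, [362.0, 190.0], [614.8, -202.1, 43.0])]
latch_tip [(0.81, [322.0, 178.0], [563.7, -190.6, 20.0])]
```

View pics/w3.png

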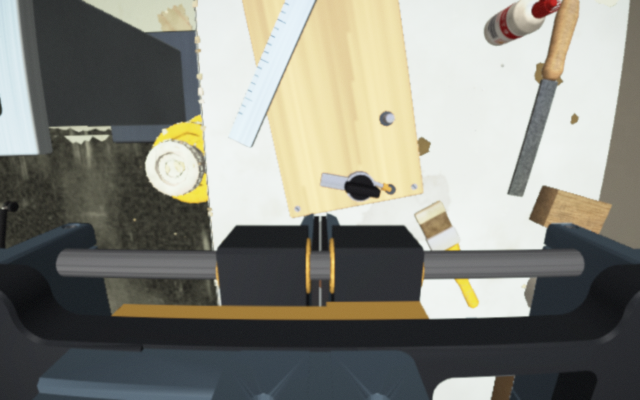

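```bash
python3 - <<'E'
from h import *
P=pose('wrist')
C=to_plane('wrist',[(422,192.5),(291,216.5)],12,P)[:,:2]; print(C)
L=[(-50,60),(-50,-130),(235,22.5),(0,0),(345,60),(345,-130),(315,-27.5),(235,22.5)]
W=np.r_[[(627.4,170.4),(444.5,137.3),(650.2,-115.4),(580.8,113.1)],C,[(614.8,-202.1),(649.9,-111.6)]]
th,R,t,e=fit2d(L,W); print(np.degrees(th),t,e.round(1),'latch',R@[315,-27.5]+t,'stop',R@[235,22.5]+t)
d=np.load('w3d.npy'); 
p=cv2.imread('pics/w3.png')
for a in [(244,130),(265,100),(340,100),(388,118),(322,180)]: print(a,to_pts('wrist',[a],d,P).round(1))
f=np.array([457.5,-139]); v=f-t; print('fence ang',np.degrees(np.arctan2(v[1],v[0])),np.hypot(*v))
E
```

```text
[[ 702.76673298 -209.46471623]
 [ 521.39071086 -244.77708476]]
-78.81739351933331 [580.65861403 113.76372238] [4.7 1.1 3.5 0.7 5.1 5.3 1.5 1.8] latch [ 614.77074011 -200.58896626] stop [ 648.30651987 -112.41101281]
(244, 130) [[ 464.3 -126.2   24.4]]
(265, 100) [[492.5 -89.4  25.2]]
(340, 100) [[587.  -88.1  10.9]]
(388, 118) [[ 645.3 -110.6   34. ]]
(322, 180) [[ 564.3 -190.5   24.9]]
fence ang -115.97756563118136 281.1717332179951
```

```bash
python3 - <<'E'
from h import *
O=np.array([580.5,113.5])
def p(phi,off,r=195):
    a=np.radians(phi); u=np.array([np.cos(a),np.sin(a)]); n=np.array([-u[1],u[0]]); return O+r*u-off*n
print(p(-116,50), (p(-116,50)-[560.3,-188.9])/200)
q=p(-116,50)
for phi,off in [(-116,40),(-116,30)]+[(x,30) for x in np.linspace(-116,-80.5,11)[1:]]+[(-79.5,30),(-78.8,29.5),(-78.8,27.5)]:
    w=p(phi,off); print(phi,w.round(1),((w-q)/200).round(4)); q=w
E
```

```text
[450.07792406 -39.84628169] [-0.55111038  0.74526859]
-116 [459.1 -44.2] [ 0.0449 -0.0219]
-116 [468.1 -48.6] [ 0.0449 -0.0219]
-112.45 [478.3 -55.3] [ 0.0513 -0.0333]
-108.9 [489.  -61.3] [ 0.0532 -0.03  ]
-105.35 [500.  -66.6] [ 0.055  -0.0267]
-101.8 [511.3 -71.2] [ 0.0565 -0.0232]
-98.25 [522.8 -75.2] [ 0.0579 -0.0197]
-94.7 [534.6 -78.4] [ 0.059 -0.016]
-91.15 [546.6 -80.9] [ 0.0598 -0.0124]
-87.6 [558.7 -82.6] [ 0.0605 -0.0086]
-84.05 [570.9 -83.6] [ 0.0609 -0.0049]
-80.5 [583.1 -83.8] [ 0.0611 -0.0011]
-79.5 [586.5 -83.7] [0.0172 0.0004]
-78.8 [589.4 -83.5] [0.0145 0.0009]
-78.8 [591.4 -83.1] [0.0098 0.0019]
```

send_rows(targets=[[[0,0,-0.058,-0.11,0.149,-0.157,1],[0,0,-0.058,-0.11,0.149,-0.157,1],[0,0,-0.058,-0.11,0.149,-0.157,1],[0,0,-0.058,-0.11,0.149,-0.157,1],[0,0,-0.058,-0.11,0.149,-0.157,1],[0,0,0,0,0,-0.2,1],[0,0,0,0,0,-0.15,1],[0,0,0,0,0,-0.065,1],[0,0,0,0,0,0,1],[0,0,0,0,0,0,1]]])

```text
time_s: 10.15
ee_pos: [450.9, -39.1, 17.3]
ee_rot: [180.0, -0.0, 64.1]
force: [0.1, -0.2, 0.5]
gripper_width: 0.6
gripper_force: 0.0
```

send_rows(targets=[[[0,0,0,0.0449,-0.0219,0,1],[0,0,0,0.0449,-0.0219,0,1],[0,0,0.0394,0.0513,-0.0333,0,1],[0,0,0.0394,0.0532,-0.03,0,1],[0,0,0.0394,0.055,-0.0267,0,1],[0,0,0.0394,0.0565,-0.0232,0,1],[0,0,0.0394,0.0579,-0.0197,0,1],[0,0,0.0394,0.059,-0.016,0,1],[0,0,0.0394,0.0598,-0.0124,0,1],[0,0,0.0394,0.0605,-0.0086,0,1],[0,0,0.0394,0.0609,-0.0049,0,1]]])

```text
time_s: 11.25
ee_pos: [572.2, -84.0, 17.7]
ee_rot: [180.0, 0.0, 96.1]
force: [-2.2, 0.0, 1.9]
gripper_width: 0.2
gripper_force: 1.0
```

```bash
python3 - <<'E'
from h import *
s=env.state(); print(s['ee_pos'].round(1),s['ee_rot'].round(1),s['force'].round(1))
for o,z in [('pivot_pin',12),('stop_pin',12),('fence_end',26),('latch_tip',20)]:
    optics.grab_frame('top') if o=='pivot_pin' else 0
    print(o,[(round(a['conf'],2),np.round(a['at']).tolist(),to_plane('top',a['at'],z)[0].round(1).tolist()) for a in optics.place_of('top',o)])
E
```

```text
[572.2 -84.   17.7] [180.    0.   96.1] [-2.2  0.   1.9]
pivot_pin [(0.69, [291.0, 203.0], [574.4, 109.0, 12.0])]
stop_pin [(0.85, [360.0, 202.0], [638.0, -118.3, 12.0]), (0.49, [259.0, 194.0], [576.2, 221.3, 12.0]), (0.44, [289.0, 201.0], [580.2, 117.0, 12.0])]
fence_end [(0.61, [374.0, 214.0], [609.4, -173.7, 26.0])]
latch_tip [(0.67, [375.0, 229.0], [559.9, -188.1, 20.0]), (0.34, [360.0, 202.0], [638.1, -115.2, 20.0])]
```

Pushing well (≈2 N). Go on slowly to the stop.

send_rows(targets=[[[0,0,0.02,0.03,-0.001,0,1],[0,0,0.02,0.03,0,0,1],[0,0,0.011,0.017,0,0,1],[0,0,0.008,0.01,0.001,0,1],[0,0,0,0,0,0,1]]])

```text
time_s: 12.0
ee_pos: [588.9, -83.2, 17.0]
ee_rot: [180.0, 0.0, 101.3]
force: [-0.3, -0.5, 0.9]
gripper_width: 0.6
gripper_force: 0.2
```

send_rows(targets=[[[0,0,0,0.008,0.001,0,1],[0,0,0,0.008,0.001,0,1],[0,0,0,0,0,0,1]]])

```text
time_s: 12.3
ee_pos: [592.0, -82.7, 17.0]
ee_rot: [180.0, -0.0, 101.3]
force: [-1.6, -1.0, 0.3]
gripper_width: 0.4
gripper_force: 0.5
```

send_rows(targets=[[[0,0,0,0.008,0.0015,0,1],[0,0,0,0.008,0.0015,0,1],[0,0,0,0,0,0,1]]])

```text
time_s: 12.6
ee_pos: [592.3, -82.6, 17.0]
ee_rot: [-179.7, -0.0, 101.3]
force: [-6.8, -2.9, 5.4]
gripper_width: 0.2
gripper_force: 4.3
```

send_rows(targets=[[[0,0,0,-0.05,-0.01,0,1],[0,0,0,-0.05,-0.01,0.1,1],[0,0,0,0,0,0.25,1],[0,0,0,0,0,0.25,1],[0,0,0.093,0.064,-0.079,0,1],[0,0,0.093,0.064,-0.079,0,1],[0,0,0.093,0.064,-0.079,0,1],[0,0,0.093,0.064,-0.079,0,1],[0,0,0.093,0.064,-0.079,0,0],[0,0,0.093,0.064,-0.079,0,0],[0,0,0.093,0.064,-0.079,0,0],[0,0,0.093,0.064,-0.079,0,0]]])

```text
time_s: 13.8
ee_pos: [678.4, -213.2, 136.9]
ee_rot: [180.0, 0.1, 168.5]
force: [0.3, 0.2, -0.2]
gripper_width: 29.5
gripper_force: 0.0
```

send_rows(targets=[[[0,0,0,0,0,0,0],[0,0,0,0,0,0,0]]])

```text
time_s: 14.0
ee_pos: [677.3, -212.3, 136.5]
ee_rot: [180.0, -0.0, 168.1]
force: [0.2, -0.2, -0.6]
gripper_width: 44.3
gripper_force: 0.0
```

```bash
python3 - <<'E'
from h import *
s=env.state(); print(s['ee_pos'].round(1),s['ee_rot'].round(1),s['qpos'].round(1))
P=pose('wrist'); p,d=save('wrist','w4.png'); np.save('w4d.npy',d)
for o,z in [('stop_pin',12),('fence_end',26),('latch_grip',43),('latch_tip',20)]:
    print(o,[(round(a['conf'],2),np.round(a['at']).tolist(),to_plane('wrist',a['at'],z,P)[0].round(1).tolist()) for a in optics.place_of('wrist',o)])
E
```

```text
[ 677.3 -212.3  136.5] [180.   -0.  168.1] [-18.4  33.3  76.1   0.   70.6 -96.4]
stop_pin [(0.97, [416.0, 144.0], [648.4, -111.3, 12.0])]
fence_end [(0.9, [359.0, 144.0], [636.5, -166.6, 26.0])]
latch_grip [(0.77, [315.0, 125.0], [611.8, -201.1, 43.0])]
latch_tip [(0.68, [313.0, 66.0], [562.8, -192.5, 20.0])]
```

View pics/w4.png

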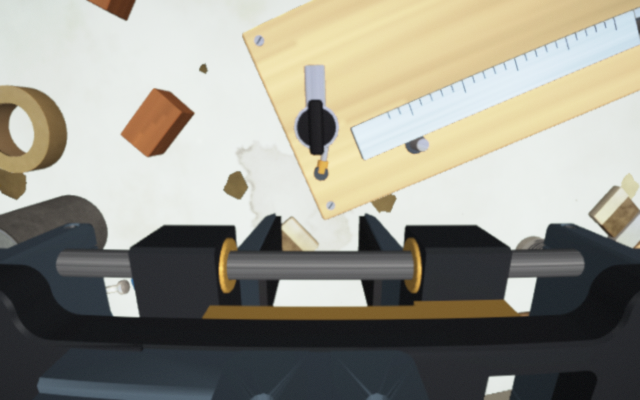

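send_rows(targets=[[[0,0,0,-0.16,0.0275,0,0],[0,0,0,-0.16,0.0275,0,0],[0,0,0,0,0,-0.2,0],[0,0,0,0,0,-0.2,0],[0,0,0,0,0,-0.11,0],[0,0,0,0,0,0,0],[0,0,0,0,0,0,0],[0,0,0,0,0,0,1],[0,0,0,0,0,0,1],[0,0,0,0,0,0,1]]], grip_force=30)

```text
time_s: 15.25
ee_pos: [614.2, -201.8, 36.3]
ee_rot: [-180.0, 0.1, 168.2]
force: [-0.3, -0.3, 1.0]
gripper_width: 24.4
gripper_force: 0.0
```

send_rows(targets=[[[0,0,0,0,0,0,1],[0,0,0,0,0,0,1],[0,0,0,0,0,0,1]]])

```text
time_s: 15.55
ee_pos: [613.6, -202.0, 35.6]
ee_rot: [-180.0, 0.0, 168.2]
force: [-1.2, -1.5, 3.6]
gripper_width: 11.7
gripper_force: 29.9
```

send_rows(targets=[[[0,0,-0.064,0,0,0,1],[0,0,-0.064,0,0,0,1],[0,0,-0.064,0,0,0,1],[0,0,-0.064,0,0,0,1],[0,0,-0.064,0,0,0,1],[0,0,-0.064,0,0,0,1],[0,0,-0.064,0,0,0,1],[0,0,-0.064,0,0,0,1],[0,0,-0.064,0,0,0,1],[0,0,-0.064,0,0,0,1],[0,0,-0.064,0,0,0,1],[0,0,-0.06,0,0,0,1]]])

```text
time_s: 16.75
ee_pos: [613.4, -202.3, 35.5]
ee_rot: [180.0, 0.1, 99.3]
force: [-0.9, -1.0, 3.5]
gripper_width: 12.4
gripper_force: 30.1
```

```bash
python3 - <<'E'
from h import *
s=env.state(); print(s['ee_pos'].round(1),s['ee_rot'].round(1),s['qpos'].round(1),s['force'],s['torque'],s['gripper_width'])
E
```

```text
[ 613.4 -202.3   35.5] [1.80e+02 1.00e-01 9.93e+01] [-19.2  33.1  92.9  -0.1  54.  -28.5] [-0.87400254 -1.01951527  3.50012049] [-0.22679201  0.30993991  0.83022746] 12.406645056568378
```

send_rows(targets=[[[0,0,0,0,0,0,0],[0,0,0,0,0,0,0],[0,0,0,0,0,0,0],[0,0,0,0,0,0.1,0],[0,0,0,0,0,0.25,-1],[0,0,0,0,-0.1,0.22,-1],[0,0,-0.04,0,-0.2,0.1,-1],[0,0,-0.05,-0.1,-0.15,0.2,-1],[0,0,0,0,0,0,-1],[0,0,0,0,0,0,-1]]])

```text
time_s: 17.75
ee_pos: [594.9, -289.8, 206.7]
ee_rot: [179.9, -0.0, 91.3]
force: [-0.1, -0.2, -0.3]
gripper_width: 89.3
gripper_force: 0.0
```

```bash
python3 - <<'E'
from h import *
s=env.state(); print(s['ee_pos'].round(1),s['ee_rot'].round(1),s['qpos'].round(1))
P=pose('wrist'); p,d=save('wrist','w5.png'); np.save('w5d.npy',d)
for o,z in [('stop_pin',12),('pivot_pin',12),('fence_end',26),('latch_grip',43),('latch_tip',20)]:
    print(o,[(round(a['conf'],2),np.round(a['at']).tolist(),to_plane('wrist',a['at'],z,P)[0].round(1).tolist()) for a in optics.place_of('wrist',o)])
E
```

```text
[ 594.9 -289.8  206.7] [179.9  -0.   91.3] [-27.   26.4  77.9   0.   75.5 -28.3]
stop_pin [(0.74, [370.0, 25.0], [646.0, -113.9, 12.0])]
pivot_pin []
fence_end [(0.85, [360.0, 73.0], [636.4, -166.4, 26.0])]
latch_grip [(0.75, [341.0, 105.0], [615.5, -201.2, 43.0])]
latch_tip [(0.72, [330.0, 58.0], [603.8, -150.7, 20.0])]
```

View pics/w5.png

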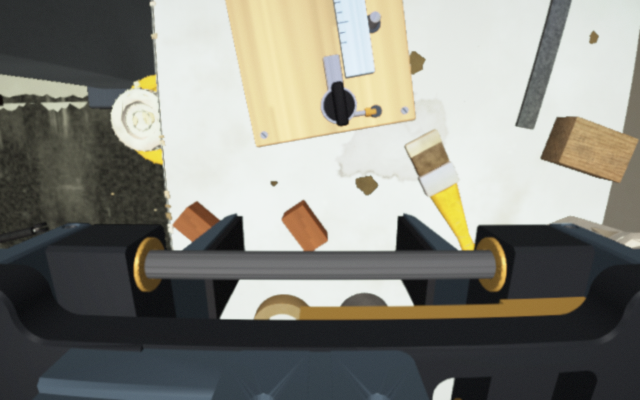

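send_rows(targets=[[[0,0,0,-0.09,-0.16,0.02,-1],[0,0,0,-0.09,-0.16,0.02,-1],[0,0,0,-0.09,-0.16,0.02,-1],[0,0,0,-0.09,-0.16,0.02,-1],[0,0,0,0,0,0,-1],[0,0,0,0,0,0,-1]]])

```text
time_s: 18.65
ee_pos: [522.8, -417.3, 221.5]
ee_rot: [-180.0, -0.1, 91.3]
force: [-0.3, -0.0, 0.7]
gripper_width: 91.1
gripper_force: 0.0
```

```bash
cat >> h.py <<'E'
def blanks(z=32,save=None):
    P=pose('wrist'); p,d=optics.grab_frame('wrist')
    if save: cv2.imwrite('pics/'+save,p[:,:,::-1])
    h=cv2.cvtColor(cv2.GaussianBlur(p,(3,3),0),cv2.COLOR_RGB2HSV); m=((h[...,0]<14)&(h[...,1]>110)&(h[...,2]>50)).astype(np.uint8)
    n,l,s,c=cv2.connectedComponentsWithStats(m); out=[]
    for i in range(1,n):
        if s[i,4]<250: continue
        q=np.c_[np.nonzero(l==i)][:,::-1]; ci,R,t=P
        X=to_pts('wrist',q,d,P)
        T=X[abs(X[:,2]-np.percentile(X[:,2],85))<5]
        r=cv2.minAreaRect(T[:,:2].astype(np.float32)) if len(T)>20 else None
        cv_=cv2.minAreaRect(to_plane('wrist',q,z,P)[:,:2].astype(np.float32))
        print(s[i,4],c[i].round(),'ztop',np.percentile(X[:,2],85).round(1),'top',[np.round(a,1) for a in r] if r else None,'all',[np.round(a,1) for a in cv_])
        # top face mask by depth -> ray-plane
E
python3 - <<'E'
from h import *
s=env.state(); print(s['ee_pos'].round(1),s['ee_rot'].round(1)); blanks(save='w6.png')
E
```

```text
[ 522.8 -417.3  221.5] [-1.80e+02 -1.00e-01  9.13e+01]
1274 [369. 121.] ztop 32.5 top [array([ 578.3, -344. ]), array([30.6, 51.5]), np.float64(35.6)] all [array([ 577.9, -344.2]), array([31.5, 51.3]), np.float64(35.5)]
1290 [258. 121.] ztop 32.4 top [array([ 451.6, -346.9]), array([31. , 52.1]), np.float64(48.7)] all [array([ 452., -347.]), array([31. , 52.8]), np.float64(48.5)]
```

View pics/w6.png

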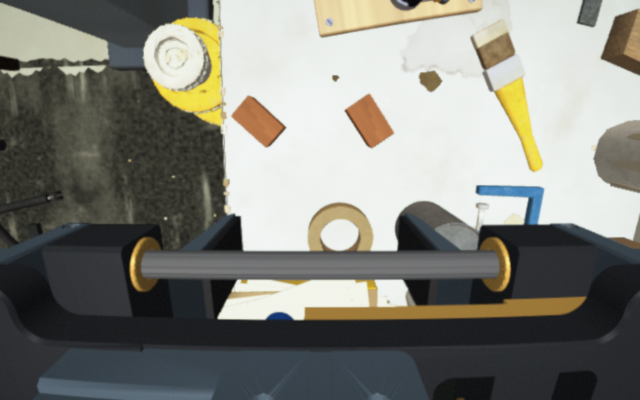

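send_rows(targets=[[[0,0,0.0762,0.0554,0.0732,-0.161,-0.32],[0,0,0.0762,0.0554,0.0732,-0.161,-0.32],[0,0,0.0762,0.0554,0.0732,-0.161,-0.32],[0,0,0.0762,0.0554,0.0732,-0.161,-0.32],[0,0,0.0762,0.0554,0.0732,-0.161,-0.32],[0,0,0,0,0,-0.15,-0.32],[0,0,0,0,0,-0.1,-0.32],[0,0,0,0,0,-0.027,-0.32],[0,0,0,0,0,0,-0.32],[0,0,0,0,0,0,1],[0,0,0,0,0,0,1],[0,0,0,0,0,0,1]]], grip_force=25)

```text
time_s: 19.9
ee_pos: [578.9, -344.6, 7.1]
ee_rot: [179.9, 0.1, 125.6]
force: [-0.2, 0.1, -0.2]
gripper_width: 38.8
gripper_force: 0.0
```

send_rows(targets=[[[0,0,0,0,0,0,1],[0,0,0,0,0,0,1],[0,0,0,0,0,0.1,1],[0,0,0,0,0,0.2,1],[0,0,0,0,0,0.2,1],[0,0,0,0,0,0,1]]])

```text
time_s: 20.5
ee_pos: [581.6, -346.3, 112.4]
ee_rot: [179.7, 0.7, 125.6]
force: [0.7, -0.1, -0.6]
gripper_width: 32.1
gripper_force: 25.0
```

send_rows(targets=[[[0,0,-0.0542,-0.0109,0.235,0,1],[0,0,-0.0542,-0.0109,0.235,0,1],[0,0,-0.0542,-0.0109,0.235,0,1],[0,0,-0.0542,-0.0109,0.235,0,1],[0,0,-0.0542,-0.0109,0.235,0,1],[0,0,0,0,0,0,1],[0,0,0,0,0,0,1]]])

```text
time_s: 21.2
ee_pos: [567.1, -108.4, 105.3]
ee_rot: [-180.0, 0.0, 101.4]
force: [-0.1, -0.4, -0.4]
gripper_width: 31.9
gripper_force: 25.0
```

send_rows(targets=[[[0,0,0,0,0,-0.2,1],[0,0,0,0,0,-0.15,1],[0,0,0,0,0,-0.0875,1],[0,0,0,0,0,0,1],[0,0,0,0,0,0,1],[0,0,0,0,0,0,0.08],[0,0,0,0,0,0,0.08],[0,0,0,0,0,0.1,0.08],[0,0,0,0,0,0.2,0.08],[0,0,0,-0.103,-0.0203,0,1],[0,0,0,-0.103,-0.0203,0,1],[0,0,0,0,0,0,1]]])

```text
time_s: 22.4
ee_pos: [523.8, -117.5, 78.8]
ee_rot: [-179.9, -0.0, 101.2]
force: [1.2, 0.1, -0.5]
gripper_width: 21.0
gripper_force: 0.0
```

send_rows(targets=[[[0,0,0,0,0,-0.15,1],[0,0,0,0,0,-0.12,1],[0,0,0,0,0,0,1]]])

```text
time_s: 22.7
ee_pos: [524.7, -116.8, 21.8]
ee_rot: [-179.7, -0.1, 101.3]
force: [-0.2, 0.2, -0.2]
gripper_width: 0.4
gripper_force: 0.0
```

send_rows(targets=[[[0,0,0,0.039,0.0077,0,1],[0,0,0,0.039,0.0077,0,1],[0,0,0,0.039,0.0077,0,1],[0,0,0,0.039,0.0077,0,1],[0,0,0,0.02,0.004,0,1],[0,0,0,0.012,0.0024,0,1],[0,0,0,0,0,0,1]]])

```text
time_s: 23.4
ee_pos: [563.9, -109.8, 24.2]
ee_rot: [-180.0, -0.0, 101.3]
force: [-0.0, -0.6, 0.1]
gripper_width: 0.6
gripper_force: 0.0
```

send_rows(targets=[[[0,0,0,0.01,0.002,0,1],[0,0,0,0.008,0.0015,0,1],[0,0,0,0,0,0,1]]])

```text
time_s: 23.7
ee_pos: [564.2, -109.7, 24.2]
ee_rot: [-179.6, -0.0, 101.3]
force: [-7.2, -3.2, 6.6]
gripper_width: 0.3
gripper_force: 4.2
```

send_rows(targets=[[[0,0,0,-0.05,-0.01,0,1],[0,0,0,-0.05,-0.01,0.1,1],[0,0,0,0,0,0.25,-0.32],[0,0,0.0691,-0.0773,-0.1945,0,-0.32],[0,0,0.0691,-0.0773,-0.1945,0,-0.32],[0,0,0.0691,-0.0773,-0.1945,0,-0.32],[0,0,0.0691,-0.0773,-0.1945,0,-0.32],[0,0,0.0691,-0.0773,-0.1945,0,-0.32],[0,0,0.0691,-0.0773,-0.1945,0,-0.32],[0,0,0,0,0,0,-0.32],[0,0,0,0,0,0,-0.32]]])

```text
time_s: 24.8
ee_pos: [454.1, -346.9, 94.0]
ee_rot: [179.9, -0.0, 138.4]
force: [0.4, 0.8, 0.1]
gripper_width: 60.2
gripper_force: 0.0
```

```bash
cat >> h.py <<'E'
def topblanks():
    p,d=optics.grab_frame('top'); h=cv2.cvtColor(p,cv2.COLOR_RGB2HSV); m=((h[...,0]<14)&(h[...,1]>90)).astype(np.uint8); m[:130]=0;m[310:]=0;m[:,:185]=0;m[:,450:]=0
    n,l,s,c=cv2.connectedComponentsWithStats(m)
    for i in range(1,n):
        if s[i,4]>25:
            X=to_plane('top',np.c_[np.nonzero(l==i)][:,::-1],26)[:,:2]; print(s[i,4],X.mean(0).round())
E
python3 - <<'E'
from h import *
s=env.state(); print(s['ee_pos'].round(1),s['ee_rot'].round(1),s['qpos'].round(1)); topblanks()
E
```

```text
[ 454.1 -346.9   94. ] [179.9  -0.  138.4] [-38.6  23.8  99.9   0.1  56.3 -87. ]
110 [589. 330.]
101 [484. 308.]
100 [ 590. -103.]
```

send_rows(targets=[[[0,0,0,-0.011,0,-0.2,-0.32],[0,0,0,0,0,-0.15,-0.32],[0,0,0,0,0,-0.095,-0.32],[0,0,0,0,0,0,-0.32],[0,0,0,0,0,0,1],[0,0,0,0,0,0,1],[0,0,0,0,0,0,1],[0,0,0,0,0,0,1],[0,0,0,0,0,0,1],[0,0,0,0,0,0.1,1],[0,0,0,0,0,0.2,1],[0,0,0,0,0,0.2,1]]])

```text
time_s: 26.05
ee_pos: [451.8, -346.2, 105.8]
ee_rot: [180.0, -0.1, 138.6]
force: [1.5, -0.5, -0.6]
gripper_width: 31.8
gripper_force: 25.0
```

send_rows(targets=[[[0,0,-0.0592,0.074,0.2129,0,1],[0,0,-0.0592,0.074,0.2129,0,1],[0,0,-0.0592,0.074,0.2129,0,1],[0,0,-0.0592,0.074,0.2129,0,1],[0,0,-0.0592,0.074,0.2129,0,1],[0,0,-0.0592,0.074,0.2129,0,1],[0,0,-0.0592,0.074,0.2129,0,1],[0,0,0,0,0,0,1],[0,0,0,0,0,0,1]]])

```text
time_s: 26.95
ee_pos: [555.9, -47.8, 105.1]
ee_rot: [-180.0, 0.0, 101.4]
force: [-0.2, -0.6, -0.1]
gripper_width: 31.8
gripper_force: 25.0
```

send_rows(targets=[[[0,0,0,-0.004,0,-0.2,1],[0,0,0,0,0,-0.15,1],[0,0,0,0,0,-0.0865,1],[0,0,0,0,0,0,1],[0,0,0,0,0,0,1],[0,0,0,0,0,0,0.08],[0,0,0,0,0,0,0.08],[0,0,0,0,0,0.1,0.08],[0,0,0,0,0,0.2,0.08],[0,0,0,-0.103,-0.0203,0,1],[0,0,0,-0.103,-0.0203,0,1],[0,0,0,0,0,0,1]]])

```text
time_s: 28.15
ee_pos: [511.5, -56.9, 78.5]
ee_rot: [-179.9, -0.0, 101.2]
force: [0.6, -0.2, -0.0]
gripper_width: 20.8
gripper_force: 0.0
```

send_rows(targets=[[[0,0,0,0,0,-0.15,1],[0,0,0,0,0,-0.12,1],[0,0,0,0,0,0,1],[0,0,0,0.039,0.0077,0,1],[0,0,0,0.039,0.0077,0,1],[0,0,0,0.039,0.0077,0,1],[0,0,0,0.039,0.0077,0,1],[0,0,0,0.015,0.003,0,1],[0,0,0,0,0,0,1]]])

```text
time_s: 29.05
ee_pos: [549.0, -49.8, 24.1]
ee_rot: [179.9, 0.0, 101.3]
force: [1.0, 0.4, 0.3]
gripper_width: 0.7
gripper_force: 0.0
```

send_rows(targets=[[[0,0,0,0.01,0.002,0,1],[0,0,0,0.008,0.0015,0,1],[0,0,0,0.008,0.0015,0,1],[0,0,0,0,0,0,1]]])

```text
time_s: 29.45
ee_pos: [552.1, -48.9, 23.8]
ee_rot: [-179.8, -0.0, 101.3]
force: [-3.0, -1.7, 4.1]
gripper_width: 0.8
gripper_force: 2.3
```

send_rows(targets=[[[0,0,0,-0.05,-0.01,0,1],[0,0,0,-0.05,-0.01,0.1,1],[0,0,0,0,0.05,0.22,-0.32],[0,0,0,0.01,0.21,0.1,-0.32],[0,0,0,0.01,0.21,0.1,-0.32],[0,0,0,0.01,0.21,0.1,-0.32],[0,0,0,0.01,0.21,0.1,-0.32],[0,0,0,0.01,0.21,0.1,-0.32],[0,0,0,0.01,0.21,0.1,-0.32],[0,0,0,0,0.06,0,-0.32],[0,0,0,0,0,0,-0.32],[0,0,0,0,0,0,-0.32]]])

```text
time_s: 30.65
ee_pos: [544.7, 219.9, 206.8]
ee_rot: [-179.9, 0.1, 101.3]
force: [0.4, -0.4, 0.2]
gripper_width: 60.3
gripper_force: 0.0
```

```bash
python3 - <<'E'
from h import *
s=env.state(); print(s['ee_pos'].round(1),s['ee_rot'].round(1)); blanks(save='w7.png'); topblanks()
E
```

```text
[544.7 219.9 206.8] [-1.799e+02  1.000e-01  1.013e+02]
1522 [382.  95.] ztop 32.7 top [array([592.7, 330. ]), array([30.8, 51.6]), np.float64(59.1)] all [array([592.1, 329. ]), array([32.7, 51.6]), np.float64(59.2)]
1438 [283.  96.] ztop 32.5 top [array([487.3, 308.2]), array([50.9, 30.5]), np.float64(46.0)] all [array([487.8, 307.7]), array([50.8, 31.7]), np.float64(46.1)]
100 [578. -43.]
102 [ 590. -103.]
```

View pics/w7.png

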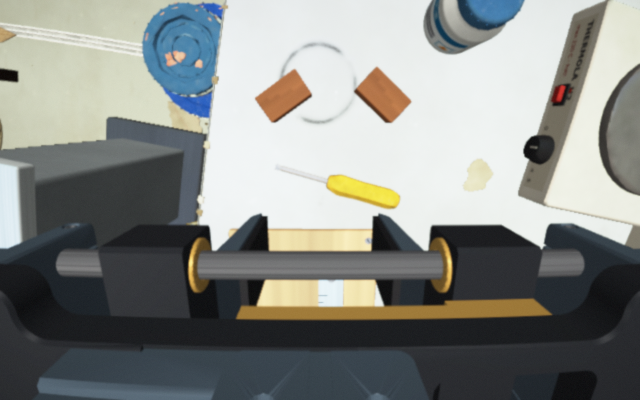

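send_rows(targets=[[[0,0,-0.0938,0.0478,0.1097,-0.117,-0.65],[0,0,-0.0938,0.0478,0.1097,-0.117,-0.65],[0,0,-0.0938,0.0478,0.1097,-0.117,-0.65],[0,0,-0.0938,0.0478,0.1097,-0.117,-0.65],[0,0,-0.0938,0.0478,0.1097,-0.117,-0.65],[0,0,0,0,0,0,-0.65],[0,0,0,0,0,0,-0.65]]])

```text
time_s: 31.45
ee_pos: [593.0, 329.2, 90.0]
ee_rot: [-180.0, 0.1, 59.1]
force: [-0.5, 0.3, -0.3]
gripper_width: 75.2
gripper_force: 0.0
```

send_rows(targets=[[[0,0,0,0,0,-0.2,-0.65],[0,0,0,0,0,-0.15,-0.65],[0,0,0,0,0,-0.075,-0.65],[0,0,0,0,0,0,-0.65],[0,0,0,0,0,0,1],[0,0,0,0,0,0,1],[0,0,0,0,0,0,1],[0,0,0,0,0,0,1],[0,0,0,0,0,0,1],[0,0,0,0,0,0.1,1],[0,0,0,0,0,0.2,1],[0,0,0,0,0,0.2,1]]])

```text
time_s: 32.65
ee_pos: [592.5, 330.6, 106.2]
ee_rot: [-179.9, 0.1, 59.1]
force: [0.9, 0.5, -0.6]
gripper_width: 54.4
gripper_force: 25.0
```

send_rows(targets=[[[0,0,-0.0887,-0.038,-0.2113,0,1],[0,0,-0.0887,-0.038,-0.2113,0,1],[0,0,-0.0887,-0.038,-0.2113,0,1],[0,0,-0.0887,-0.038,-0.2113,0,1],[0,0,-0.0887,-0.038,-0.2113,0,1],[0,0,-0.0887,-0.038,-0.2113,0,1],[0,0,0,0,0,0,1],[0,0,0,0,0,0,1],[0,0,0,0,0,0,1]]])

```text
time_s: 33.55
ee_pos: [548.0, 78.1, 106.1]
ee_rot: [-180.0, -0.0, 11.2]
force: [0.3, -0.1, -0.5]
gripper_width: 53.9
gripper_force: 25.0
```

send_rows(targets=[[[0,0,0,-0.003,-0.006,-0.2,1],[0,0,0,0,0,-0.15,1],[0,0,0,0,0,-0.0885,1],[0,0,0,0,0,0,1],[0,0,0,0,0,0,1],[0,0,0,0,0,0,-0.41],[0,0,0,0,0,0,-0.41],[0,0,0,0,0,0.1,-0.41],[0,0,0,0,0,0.2,-0.41],[0,0,0,-0.103,-0.0203,0,1],[0,0,0,-0.103,-0.0203,0,1],[0,0,0,0,0,0,1]]])

```text
time_s: 34.75
ee_pos: [503.3, 67.6, 78.7]
ee_rot: [-180.0, 0.1, 11.2]
force: [0.6, 0.6, 0.0]
gripper_width: 42.9
gripper_force: 0.0
```

send_rows(targets=[[[0,0,0,0,0,0,1],[0,0,0,0,0,0,1],[0,0,0,0,0,-0.15,1],[0,0,0,0,0,-0.12,1],[0,0,0,0,0,0,1],[0,0,0,0.035,0.007,0,1],[0,0,0,0.03,0.006,0,1],[0,0,0,0,0,0,1]]])

```text
time_s: 35.55
ee_pos: [521.4, 70.9, 25.5]
ee_rot: [180.0, -0.2, 11.2]
force: [-0.7, -0.7, 0.3]
gripper_width: 0.9
gripper_force: 0.0
```

send_rows(targets=[[[0,0,0,0.012,0.0024,0,1],[0,0,0,0.01,0.002,0,1],[0,0,0,0.008,0.0015,0,1],[0,0,0,0,0,0,1]]])

```text
time_s: 35.95
ee_pos: [522.3, 71.3, 24.1]
ee_rot: [-180.0, 0.3, 11.2]
force: [-5.5, -1.8, 5.0]
gripper_width: 0.6
gripper_force: 3.0
```

send_rows(targets=[[[0,0,0,-0.035,-0.007,0,1],[0,0,0,-0.04,-0.008,0.1,1],[0,0,0,0,0,0.25,-0.32],[0,0,0.0644,-0.017,0.2,0,-0.32],[0,0,0.0644,-0.017,0.2,0,-0.32],[0,0,0.0644,-0.017,0.2,0,-0.32],[0,0,0.0644,-0.017,0.2,0,-0.32],[0,0,0.0644,-0.017,0.2,0,-0.32],[0,0,0.0644,-0.017,0.2,0,-0.32],[0,0,0,0,0,0,-0.32],[0,0,0,0,0,0,-0.32]]])

```text
time_s: 37.05
ee_pos: [489.2, 309.2, 94.1]
ee_rot: [180.0, -0.0, 46.0]
force: [-0.9, -0.3, 0.4]
gripper_width: 60.0
gripper_force: 0.0
```

```bash
python3 - <<'E'
from h import *
s=env.state(); print(s['ee_pos'].round(1),s['ee_rot'].round(1),s['qpos'].round(1)); blanks(); topblanks()
E
```

```text
[489.2 309.2  94.1] [180.  -0.  46.] [31.2 24.3 99.  -0.  56.7 75.2]
7114 [81. 25.] ztop 87.3 top [array([463.2, 515.4]), array([ 8.3, 37.4]), np.float64(63.1)] all [array([455. , 534.5]), array([ 42.2, 118.9]), np.float64(41.4)]
2628 [319. 212.] ztop 32.3 top [array([487.5, 308.8]), array([52.2, 30.1]), np.float64(46.1)] all [array([489. , 310.4]), array([55.3, 30. ]), np.float64(46.0)]
108 [555.  80.]
38 [482. 296.]
104 [577. -42.]
98 [ 591. -104.]
```

send_rows(targets=[[[0,0,0,-0.007,-0.004,-0.2,-0.32],[0,0,0,0,0,-0.15,-0.32],[0,0,0,0,0,-0.095,-0.32],[0,0,0,0,0,0,-0.32],[0,0,0,0,0,0,1],[0,0,0,0,0,0,1],[0,0,0,0,0,0,1],[0,0,0,0,0,0,1],[0,0,0,0,0,0,1],[0,0,0,0,0,0.1,1],[0,0,0,0,0,0.2,1],[0,0,0,0,0,0.2,1]]])

```text
time_s: 38.35
ee_pos: [487.3, 307.6, 105.7]
ee_rot: [-180.0, 0.1, 46.0]
force: [0.7, 0.5, 0.5]
gripper_width: 32.0
gripper_force: 25.0
```

send_rows(targets=[[[0,0,0.0876,0.04,-0.211,0,1],[0,0,0.0876,0.04,-0.211,0,1],[0,0,0.0876,0.04,-0.211,0,1],[0,0,0.0876,0.04,-0.211,0,1],[0,0,0.0876,0.04,-0.211,0,1],[0,0,0.0876,0.04,-0.211,0,1],[0,0,0.0876,0.04,-0.211,0,1],[0,0,0,0,0,0,1],[0,0,0,0,0,0,1],[0,0,0,0,0,0,1]]])

```text
time_s: 39.35
ee_pos: [543.7, 13.3, 105.1]
ee_rot: [-180.0, -0.0, 101.1]
force: [-0.5, 1.0, -0.5]
gripper_width: 32.0
gripper_force: 25.0
```

send_rows(targets=[[[0,0,0,0,-0.003,-0.2,1],[0,0,0,0,0,-0.15,1],[0,0,0,0,0,-0.0865,1],[0,0,0,0,0,0,1],[0,0,0,0,0,0,1],[0,0,0,0,0,0,0.08],[0,0,0,0,0,0,0.08],[0,0,0,0,0,0.1,0.08],[0,0,0,0,0,0.2,0.08],[0,0,0,-0.103,-0.0203,0,1],[0,0,0,-0.103,-0.0203,0,1],[0,0,0,0,0,0,1]]])

```text
time_s: 40.55
ee_pos: [500.3, 3.7, 78.4]
ee_rot: [-179.9, -0.0, 101.1]
force: [0.4, 0.1, 0.1]
gripper_width: 20.9
gripper_force: 0.0
```

send_rows(targets=[[[0,0,0,0,0,-0.15,1],[0,0,0,0,0,-0.12,1],[0,0,0,0,0,0,1],[0,0,0,0.039,0.0077,0,1],[0,0,0,0.039,0.0077,0,1],[0,0,0,0.039,0.0077,0,1],[0,0,0,0.039,0.0077,0,1],[0,0,0,0.015,0.003,0,1],[0,0,0,0.01,0.002,0,1],[0,0,0,0.008,0.0015,0,1],[0,0,0,0,0,0,1]]])

```text
time_s: 41.65
ee_pos: [540.6, 11.3, 23.9]
ee_rot: [180.0, -0.0, 101.1]
force: [-0.5, -0.2, 0.5]
gripper_width: 0.4
gripper_force: 0.0
```

send_rows(targets=[[[0,0,0,0.008,0.0015,0,1],[0,0,0,0.008,0.0015,0,1],[0,0,0,0,0,0,1]]])

```text
time_s: 41.95
ee_pos: [541.0, 11.5, 23.7]
ee_rot: [-179.7, -0.0, 101.1]
force: [-6.5, -0.4, 4.7]
gripper_width: 0.1
gripper_force: 3.5
```

send_rows(targets=[[[0,0,0,-0.08,-0.016,0,1],[0,0,0,-0.03,0.152,0,1],[0,0,0,-0.03,0.152,0,1],[0,0,0,0,0,0,1],[0,0,0,0.03,0.006,0,1],[0,0,0,0.025,0.005,0,1],[0,0,0,0.012,0.0024,0,1],[0,0,0,0.008,0.0015,0,1],[0,0,0,0.005,0.001,0,1],[0,0,0,0,0,0,1]]])

```text
time_s: 42.95
ee_pos: [529.4, 71.5, 23.6]
ee_rot: [-179.7, 0.0, 101.1]
force: [-5.5, -3.2, 5.4]
gripper_width: 0.6
gripper_force: 3.4
```

send_rows(targets=[[[0,0,0,-0.05,-0.01,0,1],[0,0,0,-0.05,-0.01,0.1,1],[0,0,0,0,0,0.24,1],[0,0,0,0.01,-0.18,0.15,1],[0,0,0,0.01,-0.18,0.15,1],[0,0,0,0.01,-0.18,0.15,1],[0,0,0,0.01,-0.18,0.15,1],[0,0,0,0.01,-0.18,0.15,1],[0,0,0,0.01,-0.18,0.15,1],[0,0,0,0,0,0,1],[0,0,0,0,0,0,1]]])

```text
time_s: 44.05
ee_pos: [523.8, -148.1, 272.0]
ee_rot: [179.9, 0.0, 101.0]
force: [-0.6, 0.2, -0.0]
gripper_width: 0.4
gripper_force: 0.0
```

```bash
python3 - <<'E'
from h import *
s=env.state(); print(s['ee_pos'].round(1),s['ee_rot'].round(1)); P=pose('wrist'); blanks(z=44,save='w8.png')
for o,z in [('pivot_pin',12),('stop_pin',12),('fence_end',26),('latch_grip',43),('latch_tip',20)]:
    print(o,[(round(a['conf'],2),np.round(a['at']).tolist(),to_plane('wrist',a['at'],z,P)[0].round(1).tolist()) for a in optics.place_of('wrist',o)])
im=cv2.imread('pics/w8.png')[0:215,200:460]; cv2.imwrite('pics/w8c.png',cv2.resize(im,None,fx=2.6,fy=2.6,interpolation=cv2.INTER_CUBIC))
E
```

```text
[ 523.8 -148.1  272. ] [179.9   0.  101. ]
695 [380.  12.] ztop 44.8 top [array([558.,  64.]), array([30.7, 21.8]), np.float64(11.6)] all [array([557.7,  60.4]), array([32.1, 27.8]), np.float64(12.1)]
1266 [379.  54.] ztop 44.8 top [array([566.9,  16. ]), array([30.6, 52.7]), np.float64(12.5)] all [array([566.1,  14.2]), array([32.8, 55. ]), np.float64(11.7)]
1112 [377. 103.] ztop 44.7 top [array([577.7, -41.5]), array([30.2, 51.7]), np.float64(11.4)] all [array([576.9, -41.9]), array([32.2, 51.7]), np.float64(12.6)]
361 [576. 104.] ztop 107.2 top [array([ 7.884e+02, -2.000e-01]), array([18.3, 16.2]), np.float64(13.7)] all [array([833.1,  12. ]), array([38.6, 20.8]), np.float64(19.7)]
1003 [375. 153.] ztop 44.7 top [array([ 590., -104.]), array([30.6, 51.3]), np.float64(11.6)] all [array([ 589.1, -104.2]), array([32.2, 51.3]), np.float64(11.4)]
pivot_pin []
stop_pin [(0.88, [409.0, 165.0], [646.4, -111.6, 12.0])]
fence_end [(0.76, [396.0, 204.0], [637.7, -166.0, 26.0])]
latch_grip [(0.96, [377.0, 227.0], [615.5, -199.9, 43.0])]
latch_tip [(0.9, [375.0, 188.0], [604.9, -151.2, 20.0])]
```

View pics/w8c.png

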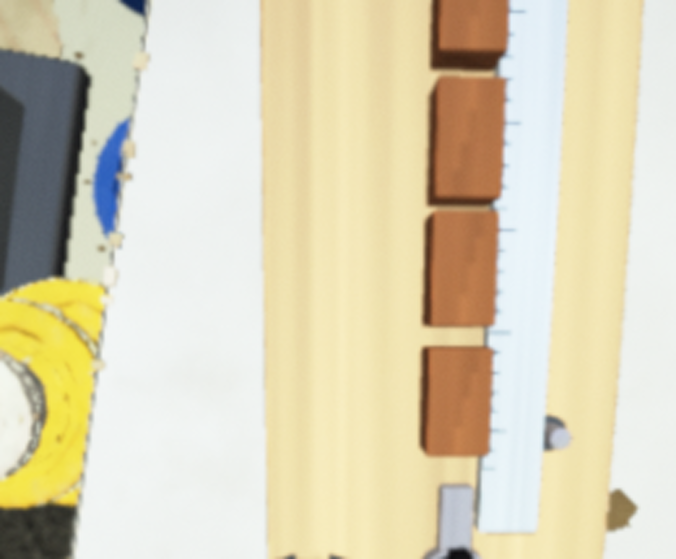

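```bash
python3 - <<'E'
from h import *
topblanks(); print(env.job_done())
E
```

```text
103 [554.  81.]
106 [567.  19.]
35 [578. -27.]
53 [587. -93.]
the job is handed in; nothing more can be done
None
```

The job is handed in at about 44 s on the robot's clock: screwdriver on the bench, fence pushed home, latch clicked over, and all four blanks pressed flush in a row along the fence; the grading result was not shown.

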